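Reassemble the focus-drive shaft stack and press it home

ROBOT

A 7-joint arm with a two-finger parallel gripper is mounted at the origin on the work surface. World frame = base frame: x ahead of the robot, y to its left, z up, the work surface at z = 0. Lengths are in mm, angles in rad, forces in N, time in s.
With the tool pointing down it reaches from about 400 to 900 mm from the base axis. Payload 5.5 kg.
Tool frame: the origin (TCP) lies on the front face of the gripper's body, between the roots of the fingers; the fingertips stand robot.nose_length ahead of it and the grasp point (between the pads) lies 47 mm ahead of it (robot.nose_length is the distance from the TCP to the fingertips, in mm); z points along the fingers, y is the line along which they close (so a half turn about z gives the same grasp; the last joint's range is limited). The gripper opens to 92 mm and grips with 3 to 60 N. Pads are 19 mm wide; open, the fingers measure 130 mm over their backs; the gripper's body (75 mm by 190 mm) begins 47 mm behind the grasp point.
Start: joints at [1.539, 0.501, -0.427, 1.55, 0.221, 1.138, -0.21], TCP at [188.887, -621.949, 292.229] pointing down, gripper open.
Joint ranges: [-2.88, 2.88], [-0.31, 2.03], [-1.54, 1.56], [0.2, 2.42], [-1.41, 4.55], [0.19, 2.02], [-2.57, 2.57]. Speed limits (rad/s): [2.57, 2.57, 3.14, 3.14, 3.14, 3.14, 3.14].

INTERFACE

Orientations are given as a rotation vector (axis times angle).
In Python, from plant import robot gives the robot as it stands.
- The arm moves only by the shell command python3 -m inch 'ROWS' [OPENING] [FORCE]. ROWS is JSON, one flat list of numbers, 6 for each row, row after row: the shift along the tool's x, y, z as a fraction of full scale, then the turn, a rotation vector about the tool's x, y, z as a fraction of full scale. In form: [tx, ty, tz, rx, ry, rz, tx, ty, tz, rx, ry, rz, ...]. A call has 1 to 8 rows; each row shifts and turns the commanded pose from where the row before left it, along the tool's axes as they then stand; what a row does not reach is not made up. Full scale, the value 1, is 300 mm for a shift and 0.1 rad for a turn. A row lasts 1/8 s, in which the tool goes at most 62.5 mm and 10.7 degrees, less where a joint would pass 70% of its speed; a pose out of reach is approached as far as the arm can. A call with a number of a shift or a turn outside -1 to 1 is refused whole. A call with a gripper value outside its range is refused whole. OPENING is the gripper's target within -1 to 1 (fully open at 1, half-way at 0, shut at -1), set as the call begins (- or left out, the last holds). The fingers move at their own pace and stop on an object; FORCE is the grip in N (left out, the last holds). Time passes only in rows, so rows that do not move let the fingers close. It gives the time, the measured TCP pose, the force, the opening and the grip force at its end, in the units of the state.
- robot.state(): the state, without advancing time (a new reading comes with each control period).
- robot.snapshot(name): name is "scene" or "side" or "wrist"; returns (picture, depth): 480x640x3 uint8, blue, green, red; 480x640 float32, mm along the optical axis (not along the pixel's ray), 0 where there is no reading.
- robot.camera_model(name): a dict with "intrinsics" (3x3 intrinsics, pixels), "R" (3x3) and "t" (3): a world point X has camera coordinates R X + t. Camera axes: x right, y down, z forward; pixel columns grow to the right and rows downward; lengths in mm; the calibration is good to about 2 mm. A picture is of the moment at which its call begins: read the wrist's pose just before it. camera_model takes no time and is no camera call; for the wrist camera it gives the pose at the moment of the call.
- robot.finish_job(): hands the job in; it is judged then, once.
Trained networks look in the newest picture that a camera, given by its name, has taken for a name from the list of things; names that differ only in an ending like _2 or _b are one class to them, and where a whole thing is asked for, a point or a joint stands for the part that bears it (a point fixed in the world has none). Each returns a list of dicts, best first, with "conf" (0 to 1); they miss things now and then, are a little off and sometimes report something else, mostly with a low value. They report only what shows in the picture. A call takes as long as a camera call. They do not tell look-alikes from the thing itself.
- robot.search_frame(camera, label): "rect" ([centre column, centre row, width, height] in pixels, round what is visible of it).
- robot.place_of(camera, label): "position" ([column, row] in pixels: a listed point, or the origin of a listed thing).
The state is a dict: "time": time; "joint_positions": joint angles; "joint_velocities": joint speeds; "joint_torque": joint torques, N m; "ee_pos": TCP position; "orientation": TCP orientation; "ft_force": force on the tool from outside, world axes, zero at the start; "torque": the same for the moment, N m; "grip_width": finger opening in mm; "gripper_force": force on a finger pad.
Only numpy, scipy, OpenCV 4.12 (cv2) and the standard library are available. Lean on these libraries where they do the work, as an engineer would, in place of code of your own. Each camera call takes 0.05 s, during which the arm holds its last target. There are 200 camera calls.

TASK

Rebuild the stack on the upright shaft of the microscope's focus drive: over the bearing that is already on the shaft slip the brass spacer, then the blue washer, then the red retainer ring, in that order. Then push straight down on the retainer, firmly, with about 15 N and never more than 40 N at any time, until the stiff bearing has slid down against its stop and the whole stack is home. Let go, leave it, and leave the spares and everything else on the bench where they are.

Things in the scene. Friction and masses are not known exactly. Their poses are not given: they have to be found in the camera images.
- focus_drive: Fixed white housing of the focus drive, 110 x 120 mm (x, y), 25 mm high, black knob on its -y side. Origin at the centre of its underside, on the axis of the shaft, z up.
- shaft_tip (a point): Top of the upright bare steel shaft in the middle of the housing, on its axis, 92 mm above the table. The shaft is 14 mm in diameter; its top 10 mm taper to 6 mm as a lead-in.
- bearing_face (a point): Centre of the upper face of the bearing: steel disc with black shield, 40 mm diameter, 12 mm thick, captive on the shaft, stiff: stays put, slides down under 7 to 8 N. It starts 3 to 11 mm above a solid stop, a collar whose height differs every time and is not measured (face ends 39 to 46 mm above the table). The stop is felt: the push climbs steeply past 10 N and nothing moves.
- spacer_mid (a point): Brass spacer ring, outer diameter 30 mm, 18 mm high, about 60 g. Lies flat on the black mat, axis upright, both faces alike, through hole of 17 mm diameter (1.5 mm radial play on the shaft). This point is on its axis, half-way up. 
- washer_mid (a point): Blue plastic thrust washer, outer diameter 38 mm, 6 mm thick, about 20 g. Lies flat on the black mat, axis upright, both faces alike, through hole of 17 mm diameter (1.5 mm radial play on the shaft). This point is on its axis, half-way up. 
- retainer_mid (a point): Red retainer ring, outer diameter 34 mm, 14 mm high, about 30 g. Lies flat on the black mat, axis upright, both faces alike, through hole of 17 mm diameter (1.5 mm radial play on the shaft). This point is on its axis, half-way up. When it rests on the washer, the top of the shaft stands inside or above it.
- mat: Black rubber parts mat, 180 x 280 x 4 mm, fixed; origin at the centre of its underside. The spacer, washer and retainer lie in a row along its y axis, 85 mm apart, in any order; two spares lie in a second row 90 mm further along its +x axis.
- spare_bearing: Spare bearing on the mat, 40 mm diameter, 12 mm high, solid centre; not needed. Origin at its underside.
- spare_washer: Spare small white washer on the mat, 24 mm diameter, 4 mm thick; does not fit the shaft, not needed. Origin at its underside.
- screwdriver: Screwdriver 170 mm long lying on the bench along its own x axis, on the knob side of the focus drive; leave it alone.
- objective: Aluminium objective lens with a black and a yellow band, 34 mm diameter, 42 mm high, standing on the bench; leave it alone. Origin at its underside.
- dish: Clear culture dish, 60 mm diameter, 14 mm high; leave it alone. Origin at its underside.
- medium: Clear bottle with red cap, 44 mm diameter, 85 mm high; leave it alone. Origin at its underside.
Not all that is in view belongs to the job. Of the things that look like the focus_drive, the middle-sized one is meant.

How it is judged (in metres and radians):
On the way, in this order (a step that is already met when the one before it is completed fails the run):
1. the brass spacer sits on the bearing, on the shaft, let go (z of spacer_mid in the frame of bearing_face between 0.007 and 0.011 m and horizontal distance between spacer_mid and bearing_face below 0.004 m and angle between spacer_mid's own z axis and vertical below 0.12 rad and contact force between the fingers and spacer below 0.1 N), for 0.2 s.
2. the blue washer sits on the spacer, on the shaft, let go (z of spacer_mid in the frame of bearing_face between 0.007 and 0.011 m and horizontal distance between each of spacer_mid, washer_mid and bearing_face below 0.004 m and angle between each of spacer_mid, washer_mid's own z axis and vertical below 0.12 rad and z of washer_mid in the frame of bearing_face between 0.019 and 0.023 m and contact force between the fingers and washer below 0.1 N), for 0.2 s.
3. the retainer sits on the washer and is pressed with more than 11 N, the bearing at its stop (z of spacer_mid in the frame of bearing_face between 0.007 and 0.011 m and horizontal distance between each of spacer_mid, washer_mid, retainer_mid and bearing_face below 0.004 m and angle between each of spacer_mid, washer_mid, retainer_mid's own z axis and vertical below 0.12 rad and z of washer_mid in the frame of bearing_face between 0.019 and 0.023 m and z of retainer_mid in the frame of bearing_face between 0.029 and 0.033 m and value of joint bearing below 0.0015 m and contact force between retainer and washer above 11 N), for 0.02 s.
At the end, for the whole second after the job is handed in: The bearing is within 1.5 mm of its stop; spacer, washer and retainer are on the shaft in that order above it, each within 4 mm of the shaft's axis, tilted less than 0.12 rad and within 2 mm of lying solidly on the part below; all at rest and let go (z of spacer_mid in the frame of bearing_face between 0.007 and 0.011 m and horizontal distance between each of spacer_mid, washer_mid, retainer_mid and bearing_face below 0.004 m and angle between each of spacer_mid, washer_mid, retainer_mid's own z axis and vertical below 0.12 rad and z of washer_mid in the frame of bearing_face between 0.019 and 0.023 m and z of retainer_mid in the frame of bearing_face between 0.029 and 0.033 m and value of joint bearing below 0.0015 m and linear speed of each of spacer, washer, retainer below 0.02 m/s); the robot touches nothing.
It fails at once if the stack is pushed with more than 40 N (contact force between any of spacer, washer and bearing above 40 N or contact force between any of retainer, washer and spacer above 40 N or contact force between retainer and washer above 40 N).
It fails at once if a spare, the screwdriver, the lens, the dish or the bottle is moved more than 15 mm (distance of any of spare_bearing, spare_washer, screwdriver, objective, dish, medium from where it was at the start of the episode above 0.015 m).
It also fails if it takes over 70 s, if anything falls off the work surface, if the arm or the gripper's body presses on something with over 40 N, if the wrist force passes 120 N, or if a joint passes its speed limit or range.

## Working session

There is one attempt and no reset: what is moved stays moved. The work goes in short steps, Python scripts to look and compute and a shell command to move; the robot and the scene stay as the last step left them, time stands still between calls to the robot, and variables do not carry over. Pictures are saved under pics/ and viewed, at most 10 in all, crops included, and the job is handed in when it is done.

```bash
mkdir -p pics; ls; cat > h.py <<'E'
from plant import robot
import numpy as np, cv2
def px2w(cam,u,v,z=None,d=None):
    c=robot.camera_model(cam);K=np.array(c["intrinsics"]);R=np.array(c["R"]);t=np.array(c["t"])
    r=np.linalg.inv(K)@[u,v,1]
    if d is not None: return R.T@(r*d-t)
    C=-R.T@t; w=R.T@r
    return C+w*(z-C[2])/w[2]
E
python3 - <<'E'
from h import *
print(robot.state(), robot.nose_length)
for n in("scene","side"):
    p,d=robot.snapshot(n); cv2.imwrite(f"pics/{n}0.png",p); np.save(f"{n}0.npy",d)
    c=robot.camera_model(n); print(n,-np.array(c["R"]).T@np.array(c["t"]))
    for l in("focus_drive","shaft_tip","bearing_face","spacer_mid","washer_mid","retainer_mid","mat"):
        print(l,[(np.round(x["position"]).tolist(),round(x["conf"],2)) for x in robot.place_of(n,l)][:5])
E
```

```text
pics
{'time': 0.0, 'joint_positions': array([ 1.53918551,  0.50185319, -0.42677055,  1.55146436,  0.22078023,
        1.13827951, -0.2102975 ]), 'joint_velocities': array([ 1.64000354e-04,  1.12368565e-03,  1.85297985e-04,  4.16403806e-05,
        3.03081773e-04, -7.04609601e-04,  1.53175390e-05]), 'joint_torque': array([ 4.57756223e-04, -5.66577530e+01, -5.81649810e+00, -2.79102695e+01,
       -6.87257876e-02,  3.08727601e-02,  2.07387861e-04]), 'ee_pos': array([ 188.64391288, -621.41972849,  291.16707052]), 'orientation': array([-3.10559397e+00, -4.61179667e-01,  3.28958345e-04]), 'ft_force': array([0.2800212 , 0.25560895, 0.7672248 ]), 'torque': array([-0.0008019 , -0.02122939,  0.04560492]), 'gripper_force': 0.0, 'grip_width': 91.83174081059687} 65.5
scene [1395.10202728 -445.52063693  913.97274759]
focus_drive [([331.0, 200.0], 0.93), ([246.0, 216.0], 0.75), ([297.0, 264.0], 0.68), ([292.0, 235.0], 0.65)]
shaft_tip [([332.0, 177.0], 0.77), ([293.0, 235.0], 0.67)]
bearing_face [([297.0, 244.0], 0.49), ([430.0, 230.0], 0.29)]
spacer_mid [([427.0, 207.0], 0.49)]
washer_mid [([367.0, 228.0], 0.58), ([293.0, 232.0], 0.57)]
retainer_mid [([397.0, 220.0], 0.61), ([435.0, 307.0], 0.44)]
mat [([404.0, 228.0], 0.6)]
side [ 435.12879078 1008.724196    706.25388645]
focus_drive [([330.0, 252.0], 0.97), ([423.0, 320.0], 0.7), ([426.0, 250.0], 0.59)]
shaft_tip [([328.0, 215.0], 0.96), ([427.0, 288.0], 0.8), ([433.0, 205.0], 0.58)]
bearing_face [([272.0, 349.0], 0.44)]
spacer_mid [([322.0, 369.0], 0.66)]
washer_mid [([332.0, 310.0], 0.64)]
retainer_mid [([325.0, 341.0], 0.49)]
mat [([305.0, 342.0], 0.95)]
```

View pics/scene0.png

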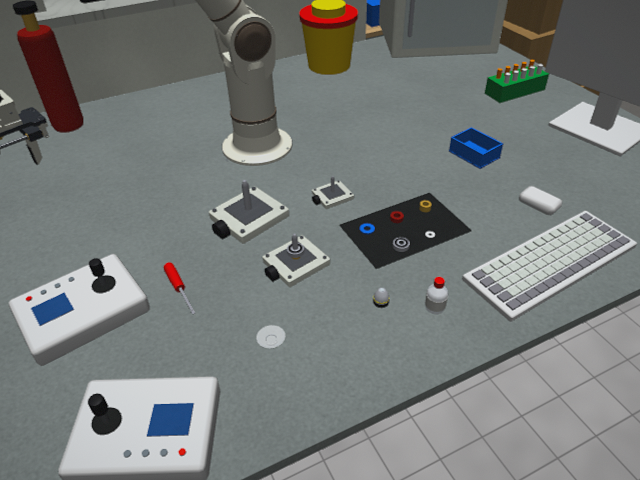

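View pics/side0.png

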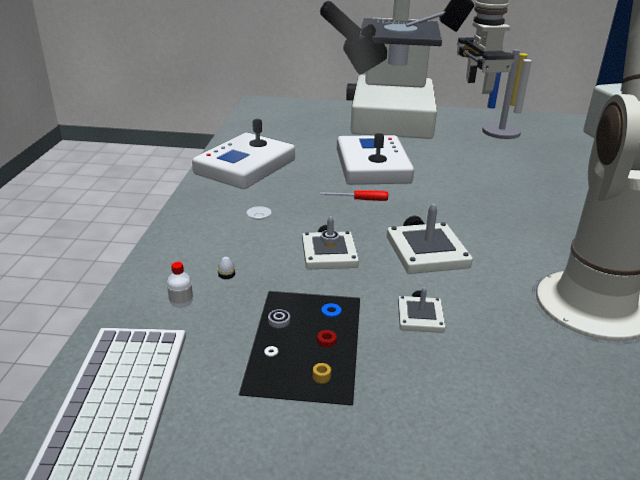

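The scene view shows three look-alike housings: large at (249,212), middle at (297,258) and small at (332,192). The side view has them at (428,246), (330,249) and (421,313). The middle one is the only one with a bearing on its shaft, so it fits. On the mat in the scene view, blue is at (367,228), red at (397,216) and brass at (426,205). The spares are at (401,243) and (431,234).

```bash
python3 - <<'E'
from h import *
im=cv2.imread("pics/side0.png")[190:340,280:480]; cv2.imwrite("pics/crop.png",cv2.resize(im,None,fx=4,fy=4,interpolation=cv2.INTER_CUBIC))
S=dict(tip=((294,236),(330,218),92),spacer=((426,205),(322,372),13),washer=((367,228),(332,310),7),ret=((397,216),(327,338),11),sb=((401,243),(279,318),10),sw=((430,234),(271,351),6),obj=((381,297),(227,267),20),med=((437,294),(180,283),40))
for k,(a,b,z) in S.items(): print(k,px2w("scene",*a,z=z).round(),px2w("side",*b,z=z).round())
from scipy.spatial.transform import Rotation as R
print(R.from_rotvec(robot.state()["orientation"]).as_matrix().round(3))
c=robot.camera_model("wrist");print(c)
E
```

```text
tip [ 532. -108.   92.] [527. -99.  92.]
spacer [499. 279.  13.] [500. 273.  13.]
washer [501. 101.   7.] [500. 100.   7.]
ret [500. 190.  11.] [501. 186.  11.]
sb [590. 144.  10.] [593. 141.  10.]
sw [592. 228.   6.] [592. 227.   6.]
obj [725.   7.  20.] [723.   6.  20.]
med [787. 106.  40.] [788. 101.  40.]
[[ 0.957  0.291  0.   ]
 [ 0.291 -0.957 -0.   ]
 [ 0.     0.    -1.   ]]
{'intrinsics': array([[395.70128171,   0.        , 323.06782713],
       [  0.        , 395.70128171, 237.61471404],
       [  0.        ,   0.        ,   1.        ]]), 'R': array([[ 0.29072081, -0.95680736,  0.00104493],
       [-0.92645552, -0.28122534,  0.25018488],
       [-0.23908487, -0.07370203, -0.96819752]]), 't': array([-649.89321171,  -31.96367858,  387.03139056])}
```

View pics/crop.png

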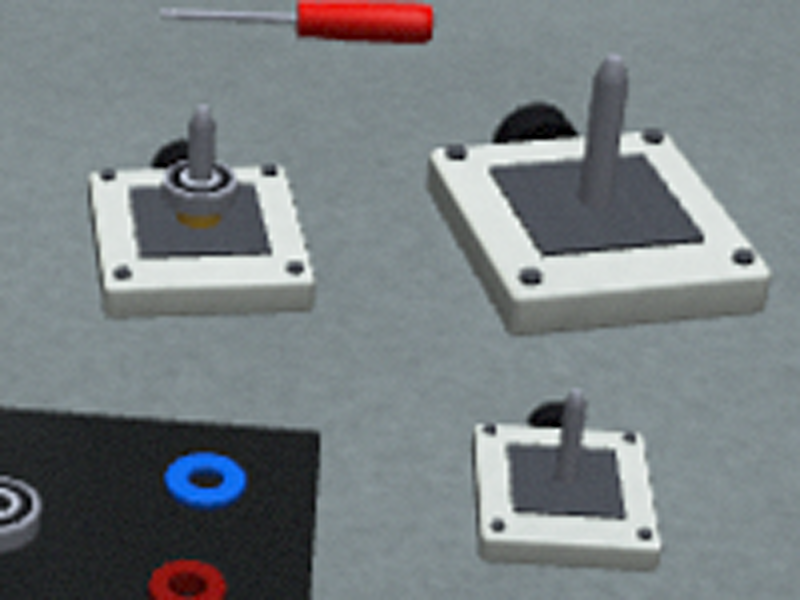

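The crop confirms the target: the middle-sized housing is at crop (200,240), with the bearing on its shaft (tip at side px 330,217). The large and small housings have bare shafts. Next I go above it for a closer look.

```bash
python3 -m inch '[0,0,0,0,0,0.99, 0,0,0,0,0,0.99, 0,0,0,0,0,0.98, 0.09,-0.14,0,0,0,0, 0.1,-0.145,0,0,0,0, 0.1,-0.145,0,0,0,0, 0.1,-0.145,0,0,0,0, 0.1,-0.145,0,0,0,0]' 0.3 20
python3 -m inch '[0.1,-0.145,0,0,0,0, 0.1,-0.145,0,0,0,0, 0.1,-0.145,0,0,0,0, 0.1,-0.145,0,0,0,0, 0.1,-0.145,0,0,0,0, 0.1,-0.145,0,0,0,0, 0.1,-0.14,0,0,0,0, 0,0,0,0,0,0]'
```

```text
time: 1.8
ee_pos: [337.0, -404.7, 292.5]
orientation: [3.141, -0.002, 0.001]
ft_force: [0.8, 0.8, 0.4]
grip_width: 60.1
gripper_force: 0.0
time: 2.8
ee_pos: [548.6, -97.9, 292.8]
orientation: [-3.139, -0.011, -0.004]
ft_force: [-0.6, 0.0, -0.0]
grip_width: 60.1
gripper_force: 0.0
```

```bash
python3 - <<'E'
from h import *
p,d=robot.snapshot("wrist"); cv2.imwrite("pics/w1.png",p); np.save("w1.npy",d)
print(robot.state()["ee_pos"])
for l,z in(("shaft_tip",92),("bearing_face",52),("focus_drive",0)):
    for x in robot.place_of("wrist",l)[:3]: print(l,np.round(x["position"]),x["conf"],px2w("wrist",*x["position"],z=z).round(1))
v,u=np.mgrid[100:400,150:450]; c=robot.camera_model("wrist");K=np.array(c["intrinsics"])
P=np.linalg.inv(K)@np.stack([u.ravel(),v.ravel(),np.ones(u.size)])*d[100:400,150:450].ravel()
W=np.array(c["R"]).T@(P-np.array(c["t"])[:,None]); print("drive rim etc")
m=(np.hypot(W[0]-530,W[1]+104)<60)&(d[100:400,150:450].ravel()>0)
for lo,hi in((80,100),(60,80),(44,60),(20,30)):
    q=W[:,m&(W[2]>lo)&(W[2]<hi)]; print(lo,q.shape[1],(q.min(1).round(),q.max(1).round(),np.median(q,1).round(1)) if q.size else "")
E
```

```text
[ 547.32773348 -100.78626828  292.38244105]
shaft_tip [336. 257.] 0.69 [ 521.8 -113.1   92. ]
bearing_face [336. 243.] 0.84 [ 521.2 -115.6   52. ]
focus_drive [333. 230.] 0.89 [ 520.  -114.9    0. ]
drive rim etc
80 216 (array([ 514., -120.,   80.]), array([ 527., -107.,   91.]), array([ 522.1, -113.5,   85.6]))
60 112 (array([ 514., -121.,   60.]), array([ 527., -107.,   80.]), array([ 526.2, -113.3,   70.4]))
44 1215 (array([ 501., -133.,   44.]), array([540., -94.,  60.]), array([ 524.6, -112.9,   47.8]))
20 6077 (array([ 470., -164.,   20.]), array([578., -50.,  26.]), array([ 531.7, -111.5,   22.5]))
```

View pics/w1.png

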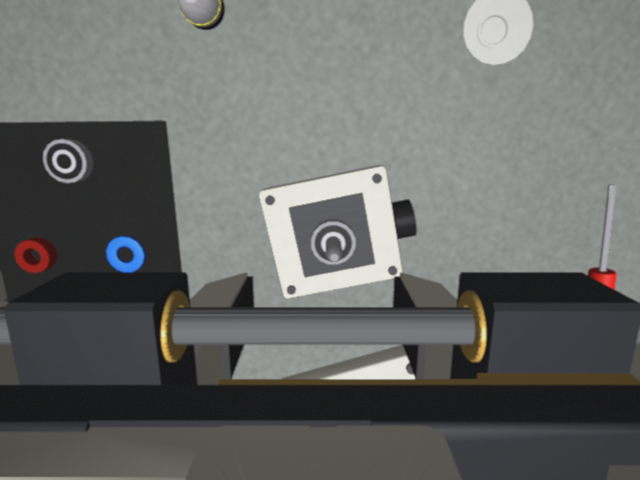

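The wrist view shows the middle housing with bearing and shaft tip at (334,250), and the fingers left and right of it. The arm may still have been settling when that was taken, so I measure once more at rest.

```bash
cat >> h.py <<'E'
def cloud(lo,hi,cx,cy,r):
    a=robot.state()["ee_pos"]; c=robot.camera_model("wrist"); p,d=robot.snapshot("wrist"); K=np.array(c["intrinsics"])
    v,u=np.mgrid[0:480,0:640]; P=np.linalg.inv(K)@np.stack([u.ravel(),v.ravel(),np.ones(u.size)])*d.ravel()
    W=np.array(c["R"]).T@(P-np.array(c["t"])[:,None])
    q=W[:,(d.ravel()>0)&(W[2]>lo)&(W[2]<hi)&(np.hypot(W[0]-cx,W[1]-cy)<r)]
    b=robot.state()["ee_pos"]; print("tcp",a.round(1),b.round(1)); return p,q
def ext(q): 
    if q.shape[1]<5: print("none");return
    lo,hi=np.percentile(q,1,1),np.percentile(q,99,1); print(q.shape[1],lo.round(1),hi.round(1),"mid",((lo+hi)/2).round(1))
E
python3 - <<'E'
from h import *
for i in range(2):
    p,q=cloud(20,100,521,-112,25); ext(q[:,q[2]>60]); ext(q[:,(q[2]>42)&(q[2]<60)])
    s=q[2][(q[2]>42)&(q[2]<60)]; print(np.histogram(s,9,(42,60))[0])
print(robot.state()["time"],robot.state()["joint_positions"].round(2))
E
```

```text
tcp [ 545.9 -104.7  292. ] [ 545.8 -105.   292.1]
323 [ 519.  -112.9   61.2] [ 530.6 -100.    91.5] mid [ 524.8 -106.5   76.3]
1231 [ 505.3 -125.1   43.1] [543.2 -88.3  56.9] mid [ 524.3 -106.7   50. ]
[ 21  10 344 786  31  13   7  10   9]
tcp [ 545.8 -105.   292.1] [ 545.9 -105.1  292.2]
328 [ 518.8 -112.7   60.4] [530.6 -99.8  91.5] mid [ 524.7 -106.2   75.9]
1225 [ 505.2 -125.1   43.6] [543.2 -88.5  56.1] mid [ 524.2 -106.8   49.8]
[ 15  11 313 818  37   9   9   9   4]
3.1 [ 0.66  0.37 -0.65  1.79  0.25  1.07 -1.65]
```

```bash
python3 -m inch '[-0.022,-0.18,0.02,0,0,0, -0.022,-0.18,0.04,0,0,0, -0.022,-0.18,0.04,0,0,0, -0.022,-0.18,0.04,0,0,0, -0.022,-0.18,0.04,0,0,0, -0.022,-0.18,0.04,0,0,0, -0.022,-0.18,0.04,0,0,0, 0,0,0,0,0,0]' 0.1
python3 -m inch '[0,0,0.04,0,0,0, 0,0,0,0,0,0, 0,0,0,0,0,0, 0,0,0,0,0,0]'
python3 - <<'E'
from h import *
p,q=cloud(7,40,500,276,25); ext(q); ext(q[:,q[2]>18])
print(robot.state()["joint_positions"].round(2))
cv2.imwrite("pics/w2.png",p)
E
```

```text
time: 4.1
ee_pos: [498.4, 279.3, 213.9]
orientation: [-3.139, -0.009, 0.003]
ft_force: [-0.2, -0.9, 0.5]
grip_width: 50.6
gripper_force: 0.0
time: 4.6
ee_pos: [501.3, 273.8, 202.6]
orientation: [3.142, -0.004, 0.001]
ft_force: [0.3, -0.1, -0.8]
grip_width: 50.2
gripper_force: 0.0
tcp [501.3 273.8 202.6] [501.2 274.1 202.6]
1070 [484.9 260.2   7.6] [512.9 287.4  22. ] mid [498.9 273.8  14.8]
867 [484.7 260.1  18.3] [512.5 287.4  22. ] mid [498.6 273.8  20.2]
[-0.02  0.53 -0.69  1.82  0.41  0.94 -2.46]
```

```bash
python3 -m inch '[-0.008,0,0.05,0,0,0, 0,0,0.08,0,0,-1, 0,0,0.1,0,0,-1, 0,0,0.1,0,0,0, 0,0,0.06,0,0,0, 0,0,0.043,0,0,0, 0,0,0,0,0,0, 0,0,0,0,0,0]' 0.1
python3 -m inch '[0,0,0,0,0,0, 0,0,0,0,0,0, 0,0,0,0,0,0, 0,0,0,0,0,0]' -0.6 20
```

```text
time: 5.65
ee_pos: [498.8, 275.2, 73.1]
orientation: [-3.125, -0.312, -0.002]
ft_force: [-0.1, -1.0, 1.0]
grip_width: 50.3
gripper_force: 0.0
time: 6.15
ee_pos: [498.7, 274.7, 72.8]
orientation: [3.126, 0.312, 0.001]
ft_force: [-0.7, -1.0, 4.2]
grip_width: 29.3
gripper_force: 20.0
```

```bash
python3 -m inch '[0,0,-0.08,0,0,0, 0,0,-0.16,0,0,1, 0,0,-0.16,0,0,1, 0.0125,0.18,0,0,0,0, 0.0125,0.18,0,0,0,0, 0.0125,0.18,0,0,0,0, 0.0125,0.18,0,0,0,0, 0.0125,0.18,0,0,0,0]'
python3 -m inch '[0.0125,0.18,0,0,0,0, 0.0125,0.18,0,0,0,0, 0,0,0,0,0,0, 0,0,0,0,0,0, 0,0,0,0,0,0, 0,0,0,0,0,0]'
python3 - <<'E'
from h import *
p,q=cloud(20,160,524,-106,25); ext(q[:,(q[2]>60)&(q[2]<93)]); ext(q[:,(q[2]>42)&(q[2]<60)]); ext(q[:,q[2]>100])
cv2.imwrite("pics/w3.png",p); print(robot.state()["ft_force"])
E
```

```text
time: 7.15
ee_pos: [516.6, 2.9, 192.3]
orientation: [3.142, -0.002, 0.0]
ft_force: [1.4, -0.5, -0.3]
grip_width: 29.7
gripper_force: 20.0
time: 7.9
ee_pos: [524.2, -101.7, 192.4]
orientation: [-3.141, -0.002, -0.0]
ft_force: [-0.4, 0.4, -0.1]
grip_width: 29.5
gripper_force: 20.0
tcp [ 524.2 -101.7  192.4] [ 524.2 -102.   192.4]
490 [ 523.2 -112.5   60.5] [530.7 -99.5  89.8] mid [ 526.9 -106.    75.1]
2265 [ 510.4 -124.6   43.7] [543.2 -87.5  57. ] mid [ 526.8 -106.    50.4]
3687 [ 516.8 -127.6  124.3] [538.3 -83.6 159. ] mid [ 527.6 -105.6  141.7]
[-0.07676522 -0.26561705 -0.45444001]
```

View pics/w3.png

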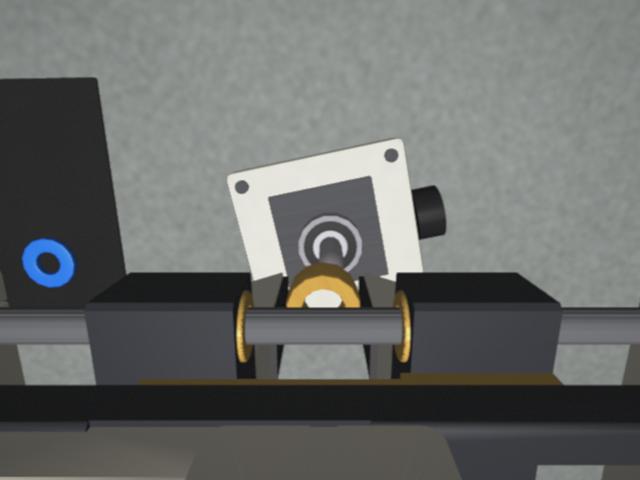

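The wrist view shows the brass spacer held level at (323,290) and the shaft and bearing at (330,245) ahead of it. Next I measure the ring's offset in the gripper.

```bash
cat >> h.py <<'E'
def held(z0,z1,r,half=8):
    "front arc of a held ring of radius r: fit centre with fixed radius from points on its top/side, max x per y"
    p,q=cloud(z0,z1,*robot.state()["ee_pos"][:2],r+8)
    t=robot.state()["ee_pos"]; b=[]
    for y in np.arange(t[1]-half,t[1]+half,1.):
        s=q[0][abs(q[1]-y)<.5]
        if s.size>3: b.append((np.percentile(s,97),y))
    b=np.array(b)
    from scipy.optimize import least_squares
    f=least_squares(lambda c:np.hypot(b[:,0]-c[0],b[:,1]-c[1])-r,t[:2],loss="soft_l1"); print("held centre-TCP",(f.x-t[:2]).round(2),"rms",np.sqrt((f.fun**2).mean()).round(2),len(b)); return p,q
E
python3 - <<'E'
from h import *
t=robot.state()["ee_pos"][2]
p,q=held(t-67,t-51,15)
E
```

```text
tcp [ 524.2 -102.   192.4] [ 524.2 -102.3  192.4]
held centre-TCP [-0.8   0.21] rms 0.12 16
```

```bash
python3 -m inch '[0.003,0.013,0.04,0,0,0, 0,0,0.04,0,0,0, 0,0,0,0,0,0, 0,0,0,0,0,0, 0,0,0,0,0,0, 0,0,0,0,0,0, 0,0,0,0,0,0]'
python3 - <<'E'
from h import *
t=robot.state()["ee_pos"][2]
p,q=held(t-67,t-51,15); p,q=cloud(20,90,524,-106,25);ext(q[:,(q[2]>42)&(q[2]<60)])
E
```

```text
time: 8.88
ee_pos: [525.2, -107.3, 168.6]
orientation: [3.141, -0.002, 0.001]
ft_force: [-0.3, 0.4, -0.6]
grip_width: 29.8
gripper_force: 20.0
tcp [ 525.2 -107.3  168.6] [ 525.1 -107.3  168.5]
held centre-TCP [-0.74 -0.16] rms 0.13 16
tcp [ 525.1 -107.3  168.5] [ 525.1 -107.3  168.5]
2423 [ 515.7 -124.7   42.9] [543.3 -87.5  58.4] mid [ 529.5 -106.1   50.7]
```

```bash
python3 -m inch '[0,-0.003,0.02,0,0,0, 0,0,0.03,0,0,0, 0,0,0.03,0,0,0, 0,0,0.03,0,0,0, 0,0,0.03,0,0,0, 0,0,0,0,0,0, 0,0,0,0,0,0]'
python3 -m inch '[0,0,0.01,0,0,0, 0,0,0,0,0,0, 0,0,0,0,0,0]'
```

```text
time: 9.85
ee_pos: [525.2, -106.3, 126.4]
orientation: [-3.141, 0.002, -0.0]
ft_force: [0.1, -0.7, -0.4]
grip_width: 29.5
gripper_force: 20.0
time: 10.22
ee_pos: [525.1, -106.4, 123.5]
orientation: [3.141, -0.002, 0.0]
ft_force: [-0.0, -0.0, -0.6]
grip_width: 29.5
gripper_force: 20.0
```

```bash
python3 -m inch '[0,0,0.01,0,0,0, 0,0,0,0,0,0, 0,0,0,0,0,0]'
python3 -m inch '[0,0,0.006,0,0,0, 0,0,0,0,0,0, 0,0,0,0,0,0]'
python3 -m inch '[0,0,0.004,0,0,0, 0,0,0,0,0,0, 0,0,0,0,0,0]'
```

```text
time: 10.6
ee_pos: [525.0, -106.3, 120.3]
orientation: [-3.142, 0.002, 0.0]
ft_force: [0.5, 0.1, 0.2]
grip_width: 29.5
gripper_force: 20.0
time: 10.98
ee_pos: [525.0, -106.3, 118.5]
orientation: [-3.142, 0.002, 0.0]
ft_force: [0.0, 0.1, -0.8]
grip_width: 29.4
gripper_force: 20.0
time: 11.35
ee_pos: [525.1, -106.3, 117.6]
orientation: [3.141, -0.002, 0.0]
ft_force: [-1.6, 0.1, 5.1]
grip_width: 29.5
gripper_force: 20.0
```

```bash
python3 -m inch '[0,0,0,0,0,0, 0,0,0,0,0,0, 0,0,0,0,0,0]' 0.1
python3 -m inch '[0,0,-0.04,0,0,0, 0,0,-0.08,0,0,0, 0,0,-0.15,0,0,0, 0,0,0,0,0,0, 0,0,0,0,0,0]'
python3 - <<'E'
from h import *
p,q=cloud(20,100,524,-106,25);ext(q[:,(q[2]>61)&(q[2]<72)]);ext(q[:,(q[2]>42)&(q[2]<55)])
print(np.histogram(q[2],40,(20,100))[0])
E
python3 -m inch '[-0.02,-0.12,0,0,0,0, -0.02,-0.15,0,0,0,0, -0.02,-0.15,0,0,0,0, -0.02,-0.15,0,0,0,0, -0.003,-0.12,0,0,0,0, 0,0,0,0,0,0, 0,0,0,0,0,0, 0,0,0,0,0,0]' 0.2
python3 - <<'E'
from h import *
p,q=cloud(6,40,500,101,25);ext(q);print(robot.state()["joint_positions"].round(2))
E
```

```text
time: 11.72
ee_pos: [525.0, -106.4, 117.2]
orientation: [-3.141, 0.002, 0.0]
ft_force: [0.0, -0.1, -0.3]
grip_width: 49.9
gripper_force: 0.0
time: 12.35
ee_pos: [524.9, -106.6, 198.7]
orientation: [3.141, -0.002, 0.001]
ft_force: [0.2, -0.4, -0.2]
grip_width: 50.7
gripper_force: 0.0
tcp [ 524.9 -106.6  198.7] [ 524.5 -106.5  198. ]
1226 [ 510.8 -120.7   61.4] [538.8 -92.5  70.3] mid [ 524.8 -106.6   65.8]
1052 [ 508.8 -125.7   43. ] [543.3 -87.   54.3] mid [ 526.1 -106.4   48.7]
[  5 628 451   0   0   0   0   0  21  26  32  31  44 650 237  33  38  38
  62  49  54 137 873 144  22  14  23  24  21  25  65  92  81  68  62  95
   3   0   0   0]
time: 13.4
ee_pos: [500.3, 99.0, 197.7]
orientation: [3.141, -0.005, -0.002]
ft_force: [-0.4, -0.4, 0.2]
grip_width: 55.0
gripper_force: 0.0
tcp [500.3  99.  197.7] [500.4  99.1 197.9]
1601 [482.4  82.    6.4] [517.5 116.5  10.1] mid [500.   99.2   8.2]
[ 0.33  0.43 -0.7   1.97  0.36  0.86 -2.14]
```

```bash
python3 -m inch '[-0.001,0,0.08,0,0,0, 0,0,0.13,0,0,0, 0,0,0.13,0,0,0, 0,0,0.05,0,0,0, 0,0,0.03,0,0,0, 0,0,0,0,0,0, 0,0,0,0,0,0]' 0.2
python3 -m inch '[0,0,0.003,0,0,0, 0,0,0,0,0,0, 0,0,0,0,0,0, 0,0,0,0,0,0]' -0.4 15
```

```text
time: 14.32
ee_pos: [500.9, 100.9, 73.4]
orientation: [-3.141, 0.002, -0.003]
ft_force: [0.7, -0.3, 1.0]
grip_width: 54.7
gripper_force: 0.0
time: 14.82
ee_pos: [500.4, 100.7, 71.8]
orientation: [3.141, -0.002, 0.001]
ft_force: [0.1, -0.3, 4.9]
grip_width: 35.8
gripper_force: 15.0
```

```bash
python3 -m inch '[0,0,-0.06,0,0,0, 0,0,-0.12,0,0,0, 0,0,-0.15,0,0,0, 0,0,-0.1,0,0,0, 0,0,0,0,0,0, 0,0,0,0,0,0, 0,0,0,0,0,0]'
python3 - <<'E'
from h import *
t=robot.state()["ee_pos"][2]
p,q=held(t-69,t-60,19); cv2.imwrite("pics/w4.png",p)
p,q=cloud(6,40,500,101,25);ext(q)
E
```

```text
time: 15.7
ee_pos: [499.2, 100.4, 199.4]
orientation: [3.141, -0.002, -0.003]
ft_force: [-1.3, -0.4, -0.4]
grip_width: 36.2
gripper_force: 15.0
tcp [499.2 100.4 199.4] [499.3 100.5 199.4]
held centre-TCP [-1.59 -0.36] rms 0.14 16
tcp [499.3 100.5 199.4] [499.4 100.6 199.5]
none
```

View pics/w4.png

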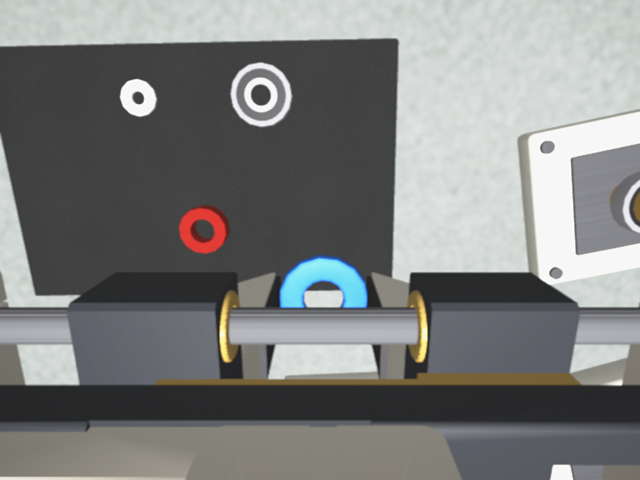

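The wrist view shows the washer held level at (323,285). Its place on the mat is empty, and the red ring and spares are undisturbed. Now carrying it to the shaft.

```bash
python3 -m inch '[0.01,0.1,0,0,0,0, 0.02,0.15,0,0,0,0, 0.02,0.15,0,0,0,0, 0.02,0.15,0,0,0,0, 0.016,0.14,0,0,0,0, 0,0,0.05,0,0,0, 0,0,0.05,0,0,0, 0,0,0,0,0,0]'
python3 -m inch '[0,0,0,0,0,0, 0,0,0,0,0,0, 0,0,0,0,0,0, 0,0,0,0,0,0]'
python3 - <<'E'
from h import *
t=robot.state()["ee_pos"][2]
p,q=held(t-69,t-60,19); p,q=cloud(20,90,524,-106,25);ext(q[:,(q[2]>42)&(q[2]<55)]);ext(q[:,(q[2]>61)&(q[2]<70)])
E
```

```text
time: 16.8
ee_pos: [524.3, -104.4, 168.6]
orientation: [-3.14, -0.002, 0.006]
ft_force: [-0.4, -0.4, -0.7]
grip_width: 36.1
gripper_force: 15.0
time: 17.3
ee_pos: [525.8, -106.4, 170.7]
orientation: [3.141, -0.002, 0.001]
ft_force: [-0.0, 0.1, -0.3]
grip_width: 36.4
gripper_force: 15.0
tcp [ 525.8 -106.4  170.7] [ 525.7 -106.4  170.7]
held centre-TCP [-1.34  0.03] rms 0.14 16
tcp [ 525.7 -106.4  170.7] [ 525.7 -106.4  170.6]
1150 [ 519.8 -125.2   42.5] [543.3 -87.1  54.5] mid [ 531.6 -106.1   48.5]
737 [ 510.7 -120.    61.4] [538.9 -92.8  66.7] mid [ 524.8 -106.4   64. ]
```

```bash
python3 -m inch '[0,0,0.03,0,0,0, 0,0,0.04,0,0,0, 0,0,0.035,0,0,0, 0,0,0,0,0,0, 0,0,0,0,0,0, 0,0,0,0,0,0]'
python3 -m inch '[0,0,0.006,0,0,0, 0,0,0,0,0,0, 0,0,0,0,0,0]'
python3 -m inch '[0,0,0.004,0,0,0, 0,0,0,0,0,0, 0,0,0,0,0,0]'
```

```text
time: 18.15
ee_pos: [526.0, -106.3, 139.3]
orientation: [3.141, -0.002, 0.001]
ft_force: [-0.1, 0.6, -0.1]
grip_width: 35.9
gripper_force: 15.0
time: 18.52
ee_pos: [525.7, -106.4, 137.2]
orientation: [3.142, -0.002, 0.0]
ft_force: [-0.3, 0.6, 0.6]
grip_width: 36.1
gripper_force: 15.0
time: 18.9
ee_pos: [525.7, -106.3, 135.9]
orientation: [-3.142, 0.002, -0.0]
ft_force: [-0.6, 0.3, 0.6]
grip_width: 35.9
gripper_force: 15.0
```

```bash
python3 -m inch '[0,0,0.004,0,0,0, 0,0,0,0,0,0, 0,0,0,0,0,0]'
python3 -m inch '[0,0,0,0,0,0, 0,0,0,0,0,0, 0,0,0,0,0,0]' 0.25
python3 -m inch '[0,0,-0.04,0,0,0, 0,0,-0.08,0,0,0, 0,0,-0.09,0,0,0, 0,0,0,0,0,0, 0,0,0,0,0,0, 0,0,0,0,0,0]'
python3 - <<'E'
from h import *
p,q=cloud(20,100,524,-106,25);ext(q[:,(q[2]>67)&(q[2]<76)]);ext(q[:,(q[2]>42)&(q[2]<55)])
print(np.histogram(q[2],40,(20,100))[0]); cv2.imwrite("pics/w5.png",p)
E
```

```text
time: 19.27
ee_pos: [525.7, -106.3, 134.7]
orientation: [-3.142, 0.002, -0.0]
ft_force: [-0.1, 0.1, -0.2]
grip_width: 36.5
gripper_force: 15.0
time: 19.65
ee_pos: [525.6, -106.3, 134.7]
orientation: [3.142, -0.002, -0.0]
ft_force: [0.6, 0.3, -0.8]
grip_width: 56.5
gripper_force: 0.0
time: 20.4
ee_pos: [525.0, -106.3, 197.0]
orientation: [-3.141, 0.002, 0.002]
ft_force: [0.2, 0.3, -0.9]
grip_width: 57.7
gripper_force: 0.0
tcp [ 525.  -106.3  197. ] [ 525.1 -106.3  197. ]
2546 [ 507.4 -124.1   68.1] [542.7 -89.1  73.7] mid [ 525.  -106.6   70.9]
528 [ 520.7 -124.6   42.2] [543.4 -86.8  52.5] mid [ 532.  -105.7   47.3]
[   8  628  455    1    0    0    0    0   21   36   25   35   40  326
  117    2    6    6   13   11   17   30   26   35  160 1955  384   23
   27   27   72   84   77   68   68   94    3    0    0    0]
```

```bash
python3 -m inch '[-0.012,-0.136,0,0,0,0, -0.014,-0.17,0,0,0,0, -0.014,-0.17,0,0,0,0, -0.014,-0.17,0,0,0,0, -0.014,-0.17,0,0,0,0, -0.014,-0.16,0,0,0,0, 0,0,0,0,0,0, 0,0,0,0,0,0]' 0.15
python3 -m inch '[0,0,0,0,0,0, 0,0,0,0,0,0]'
python3 - <<'E'
from h import *
p,q=cloud(7,40,500,186.5,25);ext(q);ext(q[:,q[2]>15]);print(robot.state()["joint_positions"].round(2))
E
```

```text
time: 21.45
ee_pos: [501.0, 186.0, 197.0]
orientation: [3.141, -0.001, -0.002]
ft_force: [0.5, -0.6, 0.0]
grip_width: 52.9
gripper_force: 0.0
time: 21.7
ee_pos: [501.7, 185.0, 197.5]
orientation: [3.141, -0.006, -0.0]
ft_force: [-0.7, -0.1, 0.3]
grip_width: 52.7
gripper_force: 0.0
tcp [501.7 185.  197.5] [501.7 185.2 197.6]
1402 [483.9 170.6   7.6] [515.7 202.   18.1] mid [499.8 186.3  12.9]
1184 [483.9 170.7  15.1] [515.  201.8  18.2] mid [499.4 186.3  16.6]
[ 0.16  0.48 -0.71  1.92  0.39  0.89 -2.32]
```

```bash
python3 -m inch '[-0.007,-0.002,0.08,0,0,0, 0,0,0.13,0,0,0, 0,0,0.12,0,0,0, 0,0,0.05,0,0,0, 0,0,0.035,0,0,0, 0,0,0,0,0,0, 0,0,0,0,0,0, 0,0,0,0,0,0]'
python3 -m inch '[0,0,0,0,0,0, 0,0,0,0,0,0, 0,0,0,0,0,0, 0,0,0,0,0,0]' -0.5 18
python3 -m inch '[0,0,-0.06,0,0,0, 0,0,-0.12,0,0,0, 0,0,-0.15,0,0,0, 0,0,-0.1,0,0,0, 0,0,0,0,0,0, 0,0,0,0,0,0, 0,0,0,0,0,0]'
python3 - <<'E'
from h import *
t=robot.state()["ee_pos"][2]
p,q=held(t-68,t-54,17)
E
```

```text
time: 22.75
ee_pos: [500.0, 187.3, 74.2]
orientation: [-3.141, 0.002, -0.003]
ft_force: [-0.0, 0.2, 0.2]
grip_width: 52.9
gripper_force: 0.0
time: 23.25
ee_pos: [499.4, 187.1, 73.4]
orientation: [3.141, -0.002, 0.0]
ft_force: [-1.0, -0.1, 2.2]
grip_width: 32.3
gripper_force: 18.0
time: 24.12
ee_pos: [498.5, 186.7, 201.2]
orientation: [3.141, -0.002, -0.003]
ft_force: [-0.6, 0.3, -0.4]
grip_width: 32.1
gripper_force: 18.0
tcp [498.5 186.7 201.2] [498.5 186.8 201.2]
held centre-TCP [-0.47 -0.46] rms 0.1 16
```

```bash
python3 -m inch '[0.012,0.137,0,0,0,0, 0.015,0.17,0,0,0,0, 0.015,0.17,0,0,0,0, 0.015,0.17,0,0,0,0, 0.015,0.17,0,0,0,0, 0.013,0.16,0,0,0,0, 0,0,0.05,0,0,0, 0,0,0.05,0,0,0]'
python3 -m inch '[0,0,0,0,0,0, 0,0,0,0,0,0, 0,0,0,0,0,0, 0,0,0,0,0,0, 0,0,0,0,0,0]'
python3 - <<'E'
from h import *
t=robot.state()["ee_pos"][2]
p,q=held(t-68,t-54,17); p,q=cloud(20,90,524,-106,25);ext(q[:,(q[2]>67)&(q[2]<76)])
E
```

```text
time: 25.18
ee_pos: [523.9, -105.6, 170.8]
orientation: [-3.141, 0.002, 0.002]
ft_force: [0.4, 0.8, -0.0]
grip_width: 32.5
gripper_force: 18.0
time: 25.8
ee_pos: [524.6, -106.0, 172.5]
orientation: [3.141, -0.002, 0.001]
ft_force: [0.1, 0.2, -0.8]
grip_width: 32.1
gripper_force: 18.0
tcp [ 524.6 -106.   172.5] [ 524.5 -106.1  172.5]
held centre-TCP [-0.25 -0.18] rms 0.1 16
tcp [ 524.5 -106.1  172.5] [ 524.5 -106.1  172.4]
2046 [ 507.3 -124.5   68.1] [542.9 -88.6  72.8] mid [ 525.1 -106.6   70.5]
```

```bash
python3 -m inch '[0,0,0.03,0,0,0, 0,0,0.03,0,0,0, 0,0,0.03,0,0,0, 0,0,0,0,0,0, 0,0,0,0,0,0, 0,0,0,0,0,0]'
python3 -m inch '[0,0,0.006,0,0,0, 0,0,0,0,0,0, 0,0,0,0,0,0]'
python3 -m inch '[0,0,0.004,0,0,0, 0,0,0,0,0,0, 0,0,0,0,0,0]'
```

```text
time: 26.65
ee_pos: [524.7, -106.0, 145.5]
orientation: [3.141, -0.002, 0.001]
ft_force: [-0.3, -0.2, -0.1]
grip_width: 32.8
gripper_force: 18.0
time: 27.02
ee_pos: [524.4, -106.1, 143.5]
orientation: [3.142, -0.002, 0.0]
ft_force: [0.2, 0.3, 0.3]
grip_width: 32.6
gripper_force: 18.0
time: 27.4
ee_pos: [524.5, -106.0, 142.3]
orientation: [3.142, -0.002, 0.0]
ft_force: [0.3, -0.3, 0.2]
grip_width: 32.4
gripper_force: 18.0
```

```bash
python3 -m inch '[0,0,0.002,0,0,0, 0,0,0,0,0,0, 0,0,0,0,0,0]'
python3 -m inch '[0,0,0,0,0,0, 0,0,0,0,0,0, 0,0,0,0,0,0]' 0.1
python3 -m inch '[0,0,-0.04,0,0,0, 0,0,-0.06,0,0,0, 0,0,-0.08,0,0,0, 0,0,0,0,0,0, 0,0,0,0,0,0, 0,0,0,0,0,0]'
python3 - <<'E'
from h import *
p,q=cloud(20,110,524,-106,25);ext(q[:,(q[2]>82)&(q[2]<89)]);print(np.histogram(q[2],45,(20,110))[0]); cv2.imwrite("pics/w6.png",p)
E
```

```text
time: 27.78
ee_pos: [524.6, -106.1, 141.9]
orientation: [3.141, -0.002, 0.0]
ft_force: [-1.9, 0.6, 5.1]
grip_width: 32.3
gripper_force: 18.0
time: 28.15
ee_pos: [524.3, -106.1, 141.4]
orientation: [-3.141, 0.002, 0.0]
ft_force: [0.1, -0.6, 0.5]
grip_width: 49.9
gripper_force: 0.0
time: 28.9
ee_pos: [523.9, -106.1, 195.1]
orientation: [-3.141, 0.002, 0.002]
ft_force: [0.4, -0.1, 0.5]
grip_width: 50.2
gripper_force: 0.0
tcp [ 523.9 -106.1  195.1] [ 523.9 -106.   195. ]
2501 [ 509.1 -122.    82.2] [540.4 -90.6  88. ] mid [ 524.7 -106.3   85.1]
[   8  632  452    3    0    0    0    3   14   41   25   31   49  359
   56    0    0    1    3    2    4    7    1   18  120  361   48   69
   91   98  168  341 1878  252   80   82    2    0    0    0    0    0
    0    0    0]
```

View pics/w6.png

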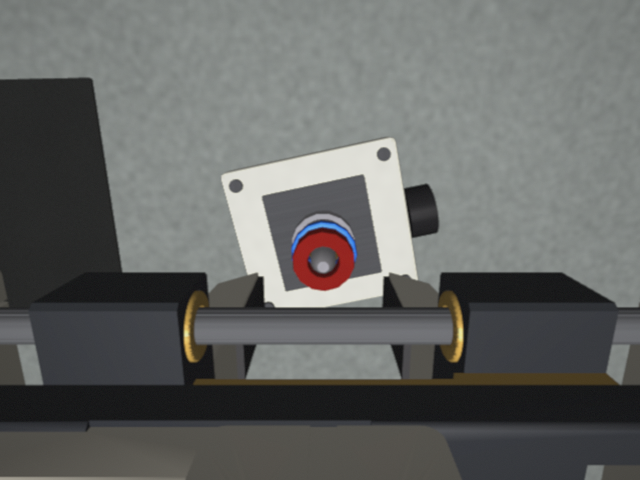

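The stack shows red over blue over steel, centred on the shaft at (323,260). Now I set the fingers about 20 mm apart to straddle the shaft and press.

```bash
python3 -m inch '[0.002,0,0,0,0,0, 0,0,0,0,0,0, 0,0,0.04,0,0,0, 0,0,0.04,0,0,0, 0,0,0.04,0,0,0, 0,0,0,0,0,0, 0,0,0,0,0,0]' -0.56
python3 -m inch '[0,0,0.006,0,0,0, 0,0,0,0,0,0]'
python3 -m inch '[0,0,0.006,0,0,0, 0,0,0,0,0,0]'
```

```text
time: 29.82
ee_pos: [525.2, -105.9, 159.6]
orientation: [-3.141, 0.001, 0.0]
ft_force: [0.0, -1.1, -0.1]
grip_width: 20.2
gripper_force: 0.0
time: 30.08
ee_pos: [525.2, -106.1, 158.0]
orientation: [3.141, -0.002, 0.001]
ft_force: [-0.3, 0.4, -1.1]
grip_width: 20.0
gripper_force: 0.0
time: 30.32
ee_pos: [525.0, -106.1, 156.0]
orientation: [3.142, -0.002, -0.0]
ft_force: [-0.0, -0.2, 0.1]
grip_width: 20.0
gripper_force: 0.0
```

```bash
python3 -m inch '[0,0,0.006,0,0,0, 0,0,0,0,0,0]'
python3 -m inch '[0,0,0.005,0,0,0, 0,0,0,0,0,0]'
python3 -m inch '[0,0,0.004,0,0,0, 0,0,0,0,0,0]'
python3 -m inch '[0,0,0.003,0,0,0, 0,0,0,0,0,0]'
```

```text
time: 30.58
ee_pos: [524.9, -106.1, 154.1]
orientation: [-3.142, 0.002, 0.0]
ft_force: [0.5, 0.3, -0.1]
grip_width: 19.9
gripper_force: 0.0
time: 30.82
ee_pos: [525.0, -106.0, 152.6]
orientation: [-3.142, 0.002, 0.0]
ft_force: [0.1, 0.1, -0.2]
grip_width: 20.1
gripper_force: 0.0
time: 31.08
ee_pos: [525.1, -106.0, 151.8]
orientation: [3.141, -0.002, 0.0]
ft_force: [-0.9, -0.0, 3.7]
grip_width: 20.2
gripper_force: 2.0
time: 31.32
ee_pos: [525.1, -106.0, 150.9]
orientation: [3.141, -0.002, 0.0]
ft_force: [-1.2, 0.3, 4.5]
grip_width: 20.4
gripper_force: 2.4
```

```bash
python3 -m inch '[0,0,0.003,0,0,0, 0,0,0,0,0,0]'
python3 -m inch '[0,0,0.003,0,0,0, 0,0,0,0,0,0]'
python3 -m inch '[0,0,0.003,0,0,0, 0,0,0,0,0,0]'
python3 -m inch '[0,0,0.003,0,0,0, 0,0,0,0,0,0]'
```

```text
time: 31.58
ee_pos: [525.1, -106.0, 149.9]
orientation: [3.141, -0.002, 0.0]
ft_force: [-1.7, -0.7, 4.2]
grip_width: 20.2
gripper_force: 2.3
time: 31.82
ee_pos: [525.2, -106.0, 149.4]
orientation: [3.141, -0.002, 0.0]
ft_force: [-2.9, 0.7, 8.6]
grip_width: 20.0
gripper_force: 4.3
time: 32.08
ee_pos: [525.5, -106.0, 149.3]
orientation: [3.141, -0.002, 0.001]
ft_force: [-4.8, 0.3, 15.5]
grip_width: 20.1
gripper_force: 7.8
time: 32.33
ee_pos: [525.6, -106.0, 149.1]
orientation: [3.14, -0.002, 0.002]
ft_force: [-6.4, 0.2, 23.0]
grip_width: 20.6
gripper_force: 11.2
```

```bash
python3 -m inch '[0,0,-0.01,0,0,0, 0,0,-0.03,0,0,0, 0,0,-0.06,0,0,0, 0,0,-0.08,0,0,0, 0,0,0,0,0,0, 0,0,0,0,0,0, 0,0,0,0,0,0]'
python3 -m inch '[0,0,0,0,0,0, 0,0,0,0,0,0]' 0.1
python3 - <<'E'
from h import *
p,q=cloud(20,110,524,-106,25)
for a,b in((82,89),(76,86),(66,74),(42,50),(38,46)): s=q[:,(q[2]>a)&(q[2]<b)]; ext(s); print(np.median(s[2]).round(1))
print(np.histogram(q[2],70,(20,90))[0]); cv2.imwrite("pics/w7.png",p)
p,_=robot.snapshot("side"); cv2.imwrite("pics/s7.png",cv2.resize(p[190:290,280:400],None,fx=5,fy=5,interpolation=cv2.INTER_CUBIC))
E
```

```text
time: 33.2
ee_pos: [524.5, -106.0, 200.3]
orientation: [-3.141, 0.002, 0.002]
ft_force: [-0.7, 0.8, 0.9]
grip_width: 20.2
gripper_force: 0.0
time: 33.45
ee_pos: [524.9, -105.9, 200.6]
orientation: [-3.141, 0.002, 0.001]
ft_force: [0.3, -0.6, -0.0]
grip_width: 35.8
gripper_force: 0.0
tcp [ 524.9 -105.9  200.6] [ 524.9 -105.9  200.8]
1308 [ 509.5 -121.3   82. ] [539.4 -91.4  88.6] mid [ 524.4 -106.4   85.3]
82.6
2423 [ 509.2 -122.    76.9] [540.6 -90.7  85.3] mid [ 524.9 -106.4   81.1]
82.0
557 [ 520.1 -124.8   66.1] [543.  -88.1  73.7] mid [ 531.6 -106.4   69.9]
68.0
417 [ 526.6 -124.6   42.3] [543.3 -87.2  45.8] mid [ 534.9 -105.9   44.1]
44.1
475 [ 526.9 -124.6   38.4] [543.4 -87.2  45.6] mid [ 535.2 -105.9   42. ]
44.0
[  0   4 118 500 355  37   1   0   0   0   0   0   1   6  11  17  14  10
  17  18  16   9  31 147 207  30   2   0   0   0   1   1   1   1   0   1
   1   1   1   2   4   1   1   3  21  24  77 189 148  29  17  27  35  35
  31  45  33  44  49  72 199 815 944 189  43  35  36  32  29  43]
```

View pics/s7.png

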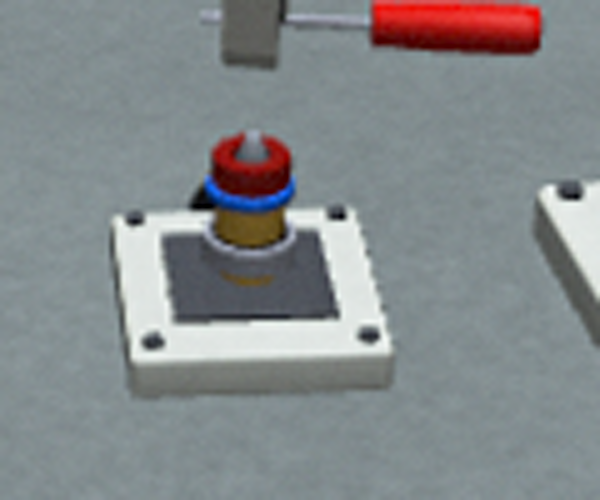

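The side crop shows red on blue on brass on the bearing, seated and upright. The bearing dropped about 3.4 mm, and the push climbed from 8.6 to 23 N with only 0.3 mm of movement, so it's at its stop. The fingers are well clear.

```bash
python3 -c "
from plant import robot
print(robot.finish_job())"
```

```text
the job is handed in; nothing more can be done
None
```

I put the spacer, washer and retainer on the shaft in that order and pressed them down until the bearing felt its stop, at a highest read push of 23 N. The fingers were clear of the stack, and I handed the job in at about 33 s; no verdict was returned.

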